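# Close the therapy-ball canister, then hold its outer lid up

## Robot

A 7-joint arm with a two-finger parallel gripper is mounted at the origin on the work surface. World frame = base frame: x ahead of the robot, y to its left, z up, the work surface at z = 0. Lengths are in m, angles in rad, forces in N, time in s.
With the tool pointing down it reaches from about 0.4 to 0.875 m from the base axis. Payload 19.3 kg.
Tool frame: the origin (TCP) lies midway between the tips of the shut fingers; the grasp point (between the pads) lies 19 mm behind it; x points along the fingers, y is the direction in which the jaws open and shut, and the axes are right-handed (so a half turn about x gives the same grasp; the last joint's range is limited). The gripper opens to 85 mm and grips with 20 to 120 N. Pads are 22 mm wide; open, the fingers measure 114 mm over their backs; the gripper's body (76 mm by 85 mm) begins 54 mm behind the grasp point. The pads swing forward as they close: fully open they stand 13 mm farther back than shut.
Start: joints at [1.185, 0.521, -0.036, 1.599, 0.021, 1.021, -0.113], TCP at [0.194, -0.594, 0.231] pointing down, gripper open.
Joint ranges: [-2.91, 2.91], [-0.3, 2.13], [-1.5, 1.42], [0.17, 2.43], [-1.26, 4.41], [0.16, 1.93], [-2.52, 2.52]. Speed limits (rad/s): [1.89, 1.89, 2.39, 2.39, 3.01, 3.01, 3.01].

## Interface

Orientations are given as [roll, pitch, yaw] about the fixed x, y, z axes, in that order (R = Rz(yaw) Ry(pitch) Rx(roll)).
In Python, from workcell import bot gives the robot as it stands. The module is installed in compiled form; this text tells all that it offers.
- The arm moves only by the tool servo_tool, never from a script. Its argument "targets" is a list of rows, each an object of numbers: "x", "y", "z": the shift along the tool's x, y, z as a fraction of full scale; "wx", "wy", "wz": the turn, a rotation vector about the tool's x, y, z as a fraction of full scale. A call has 1 to 12 rows; each row is the pose to reach, as a shift and turn from the pose measured when the call began, along the tool's axes at that moment, turning the shorter way round; what a row does not reach only later rows make up. Full scale, the value 1, is 40 cm for a shift and 360 degrees for a turn. A row lasts 1/8 s, in which the tool goes at most 62.5 mm and 10.7 degrees, less where a joint would pass 70% of its speed; a pose out of reach is approached as far as the arm can. A call with a number of a shift or a turn outside -1 to 1 is refused whole. A call with a gripper value outside its range is refused whole. "grip" is the gripper command: -1 is shut, 1 is fully open, values between are in proportion, set as the call begins (left out, the last holds). The fingers move at their own pace and stop on an object; "squeeze" is the grip in N (left out, the last holds). Time passes only in rows, so rows that repeat a pose let the fingers close. It gives the time, the measured TCP pose, the force and the opening at its end, in the units of the state.
- bot.observe(): the state, without advancing time (a new reading comes with each control period).
- bot.grab_frame(name): name is "scene" or "top"; returns (picture, depth): 384x512x3 uint8, red, green, blue; 384x512 float32, m along the optical axis (not along the pixel's ray), 0 where there is no reading.
- bot.get_calibration(name): a dict with "intrinsics" (3x3 intrinsics, pixels), "k1" (the pictures are not rectified: a ray, as slopes to the right and down, at radius r is drawn at 1 + k1 r^2 times it, then the intrinsics apply), "R" (3x3) and "t" (3): a world point X has camera coordinates R X + t. Camera axes: x right, y down, z forward; pixel columns grow to the right and rows downward; lengths in m; the calibration is good to about 2 mm. A picture is of the moment at which its call begins. get_calibration takes no time and is no camera call.
- bot.job_done(): hands the job in, once; it reports no verdict.
Trained networks look in the newest picture that a camera, given by its name, has taken for a name from the list of things; names that differ only in an ending like _2 or _b are one class to them, and where a whole thing is asked for, a point or a joint stands for the part that bears it (a point fixed in the world has none). Each returns a list of dicts, best first, with "confidence" (0 to 1); they miss things now and then, are a little off and sometimes report something else, mostly with a low value. They report only what shows in the picture. A call takes as long as a camera call. They do not tell look-alikes from the thing itself.
- bot.trace(camera, target): "mask" (384x512 bool, what is visible of it) and "pixel" ([column, row] in pixels, amid what is visible of it).
The state is a dict: "clock": time; "qpos": joint angles; "qd": joint speeds; "joint_efforts": joint torques, N m; "position": TCP position; "tool_rot": TCP orientation; "force": force on the tool from outside, world axes, zero at the start; "moment": the same for the moment, N m; "grip_width": finger opening in m.
Only numpy, scipy, OpenCV 4.12 (cv2) and the standard library are available. Lean on these libraries where they do the work, as an engineer would, in place of code of your own. Each camera call takes 0.05 s, during which the arm holds its last target. There are 200 camera calls.

## Task

Put the therapy ball away: lower it gently onto the bottom of the open steel canister without dropping it, then bring the nested double lid over by the inner lid's stem and lower it gently, outer lid still on it, until the inner lid sits fully in the canister's mouth. Then take the outer lid by its collar and lift it alone straight up until it is completely clear of the stem, leaving the inner lid seated and undisturbed so that its fit can be checked. Finish while still holding the outer lid up there, level, over the canister; leave the bottle, jar and small tin where they are.

Things in the scene. Friction and masses are not known exactly. Their poses are not given: they have to be found in the camera images.
- ball_center (a point): Centre of a hard grey-black rubber therapy ball, 48 mm in diameter, about 70 g. At the start it lies on a small fixed white ring (42 mm across, 14 mm high), its centre about 33 mm above the work surface. Its axes turn as it rolls.
- ball: The same ball; the origin is a point on its skin (at the start its lowest point) and turns with it: use ball_center for its place.
- canister: Open round canister of plain steel, fixed to the work surface, upright: 142 mm outside and 134 mm inside diameter, 72 mm high, bottom 6 mm thick (inner depth 66 mm). Origin at the centre of its underside, z up.
- canister_mouth (a point): Centre of the canister's mouth, at rim height, 72 mm above the work surface; z up.
- lid_stand_top (a point): Centre of the top of the lid stand, a fixed white disc 136 mm across, 15 mm high, on which the plug of the nested double lid stands at the start (flange underside 9 mm above this point).
- inner_lid: Steel inner lid, loose, 170 g. Origin on its axis at the flange's underside (in the rim plane when seated), z up. Flange 144 mm across, 6 thick; plug below it 126 mm across to 5 deep, 121 to 9 deep, about 3 mm play in the mouth. Round black stem, 26 mm across, from 6 to 66 mm above the origin, passes through the outer lid; lifting by it carries both lids.
- inner_stem (a point): On the stem's axis half-way up its free part, 53 mm above the inner lid's origin, 13 mm below the stem's top and 13 mm above the top of the nested outer lid's collar; z up along the stem.
- outer_lid: Steel outer lid, loose, 140 g, lying on the inner lid's flange. Origin on its axis at its plate's underside (6 mm above the inner lid's origin when nested), z up. Plate 156 mm across, 4 thick; central tube collar 40 mm outside, 32 inside, top 34 mm above the origin, around the stem (3 mm play). Comes off after rising 60 mm.
- outer_collar (a point): On the collar's axis, half-way up the outside of the collar: 19 mm above the outer lid's origin, 15 mm below the collar's top and 15 mm above the plate; z up.
- gel_bottle: Bystander: upright white bottle, 58 mm in diameter, 140 mm high, beyond the work; origin at the centre of its underside.
- pill_jar: Bystander: amber jar with white cap, 60 mm in diameter, 75 mm high, beyond the work; origin at the centre of its underside.
- tin: Bystander: low closed aluminium tin, 80 mm across, 46 mm high, beyond the work; origin at the centre of its underside.
Things that resemble listed ones, but are neither listed nor needed, are in the scene too. What is meant by the ball is not pink or turquoise, and is the larger of those in its own colour.

How it is judged:
By the outcome, as a careful person would: the job done as asked, in the order asked, and still so for the second after the job is handed in, while the arm keeps its last pose, push and grip.
It also fails if it takes over 66 s, if anything falls off the work surface, if the arm or the gripper's body presses on something with over 40 N, if the wrist force passes 120 N, or if a joint passes its speed limit or range.

## Working session

There is one attempt and no reset: what is moved stays moved. The work goes in short steps, Python scripts to look and compute and a tool call to move; the robot and the scene stay as the last step left them, time stands still between calls to the robot, and variables do not carry over. Pictures are saved under pics/ and viewed, on a budget of 10 in all, crops included, one or two more only if the job needs it, and the job is handed in when it is done.

Besides the shell and the picture viewer there is one more tool, called by a JSON object that holds its "fn" and its "kwargs". servo_tool: Moves the arm, as the interface text tells. Shift numbers are shares of 40 cm and turn numbers shares of 360 degrees, none past 1 either way. Its arguments: {"type":"object","properties":{"targets":{"type":"array"},"grip":{"type":"number"},"squeeze":{"type":"number"}},"required":["targets"]}

```bash
mkdir -p pics; cat > h.py <<'E'
import numpy as np, cv2
from workcell import bot
from scipy.spatial.transform import Rotation as Ro
def cal(n):
    c=bot.get_calibration(n); return np.array(c["intrinsics"]),c["k1"],np.array(c["R"]),np.array(c["t"])
def rays(n,u,v):
    K,k1,R,t=cal(n); xd=(np.asarray(u,float)-K[0,2])/K[0,0]; yd=(np.asarray(v,float)-K[1,2])/K[1,1]
    x,y=xd.copy(),yd.copy()
    for _ in range(15):
        f=1+k1*(x*x+y*y); x,y=xd/f,yd/f
    return x,y,R,t
def cloud(n,u,v,z):
    x,y,R,t=rays(n,u,v); return (np.stack([x*z,y*z,z],-1)-t)@R
def atz(n,u,v,h):
    x,y,R,t=rays(n,u,v); d=np.stack([x,y,np.ones_like(x)],-1)@R; c=-R.T@t
    return c+d*((h-c[2])/d[...,2])[...,None]
def maskcloud(n,m,dep):
    v,u=np.nonzero(m&(dep>0)); return cloud(n,u,v,dep[v,u])
def proj(n,P):
    K,k1,R,t=cal(n); p=R@np.asarray(P,float)+t; a=p[:2]/p[2]; a=a*(1+k1*(a@a)); return K[:2,:2]@a+K[:2,2]
def fit(P):  # circle fit xy
    A=np.c_[2*P[:,:2],np.ones(len(P))]; s=np.linalg.lstsq(A,(P[:,:2]**2).sum(1),rcond=None)[0]
    return s[:2],np.sqrt(s[2]+s[:2]@s[:2])
def st():
    s=bot.observe(); r=s["tool_rot"]; print("t",s["clock"],"p",np.round(s["position"],4),"rot",np.round(r,3),"F",np.round(s["force"],1),"M",np.round(s["moment"],2),"w",round(s["grip_width"],4)); return s
E
python3 - <<'E'
from h import *
s=st(); R=Ro.from_euler('xyz',s["tool_rot"]).as_matrix(); print(np.round(R,3))
fr={}
for n in("scene","top"):
    fr[n]=bot.grab_frame(n); cv2.imwrite(f"pics/{n}0.png",fr[n][0][...,::-1])
    K,k1,Rr,t=cal(n); print(n,K[0,0],k1,"cam",np.round(-Rr.T@t,3))
    for k in("ball","canister","inner_lid","inner_stem","outer_lid","outer_collar","lid_stand_top"):
        for d in bot.trace(n,k)[:4]:
            P=maskcloud(n,d["mask"],fr[n][1])
            print(n,k,round(d["confidence"],2),np.round(d["pixel"]),d["mask"].sum(),np.round(np.median(P,0),3) if len(P) else None,np.round(np.percentile(P,[2,98],axis=0),3).tolist() if len(P) else None)
E
```

```text
t 0.0 p [ 0.194  -0.5938  0.2307] rot [-1.506  1.57   1.951] F [0.1 0.2 0.8] M [ 0.05 -0.01  0.07] w 0.0855
[[-0.     0.311 -0.951]
 [ 0.001 -0.951 -0.311]
 [-1.    -0.001  0.   ]]
scene 444.94921564099116 -0.08957654363576961 cam [1.284 0.215 0.857]
scene ball 0.65 [299. 178.] 155 [0.509 0.052 0.027] [[0.493, 0.035, 0.007], [0.519, 0.067, 0.036]]
scene ball 0.6 [232. 182.] 280 [ 0.577 -0.095  0.035] [[0.552, -0.12, -0.001], [0.59, -0.077, 0.047]]
scene ball 0.59 [272. 192.] 292 [0.59  0.013 0.044] [[0.567, -0.011, 0.02], [0.601, 0.032, 0.055]]
scene canister 0.63 [382. 205.] 3198 [0.525 0.271 0.029] [[0.478, 0.204, 0.001], [0.616, 0.336, 0.072]]
scene inner_lid 0.56 [180. 154.] 136 [ 0.555 -0.25   0.081] [[0.512, -0.295, 0.037], [0.561, -0.241, 0.091]]
scene inner_stem 0.66 [178. 153.] 133 [ 0.555 -0.25   0.082] [[0.538, -0.264, 0.061], [0.561, -0.241, 0.091]]
scene outer_lid 0.88 [185. 163.] 1778 [ 0.563 -0.246  0.033] [[0.48, -0.325, 0.029], [0.622, -0.184, 0.062]]
scene outer_collar 0.69 [183. 161.] 1818 [ 0.563 -0.245  0.033] [[0.48, -0.326, 0.014], [0.622, -0.184, 0.062]]
scene
[... 826 characters left out ...]
  0.128 0.074] [[0.75, 0.103, 0.016], [0.802, 0.154, 0.077]]
top inner_lid 0.51 [385. 234.] 151 [ 0.549 -0.248  0.089] [[0.538, -0.263, 0.062], [0.561, -0.24, 0.092]]
top inner_stem 0.52 [385. 236.] 154 [ 0.549 -0.247  0.089] [[0.538, -0.262, 0.059], [0.562, -0.24, 0.092]]
top inner_stem 0.31 [376. 236.] 3374 [ 0.547 -0.249  0.034] [[0.479, -0.323, 0.031], [0.618, -0.184, 0.061]]
top outer_lid 0.74 [378. 232.] 3449 [ 0.546 -0.25   0.034] [[0.478, -0.325, 0.03], [0.618, -0.184, 0.062]]
top outer_lid 0.18 [266. 224.] 363 [0.575 0.012 0.049] [[0.555, -0.01, -0.0], [0.596, 0.034, 0.057]]
top outer_collar 0.6 [373. 236.] 3326 [ 0.546 -0.249  0.034] [[0.479, -0.323, 0.031], [0.616, -0.184, 0.061]]
```

```bash
python3 - <<'E'
import cv2,numpy as np
a=cv2.imread("pics/top0.png");b=cv2.imread("pics/scene0.png")
c=cv2.resize(a[160:280,220:340],(600,600),interpolation=cv2.INTER_CUBIC); cv2.imwrite("pics/crop0.png",c)
E
```

```text
(no output)
```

View pics/top0.png

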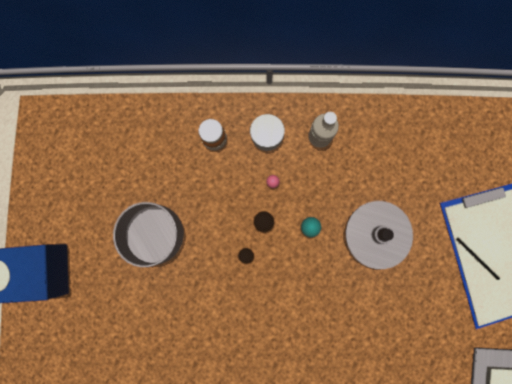

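View pics/crop0.png

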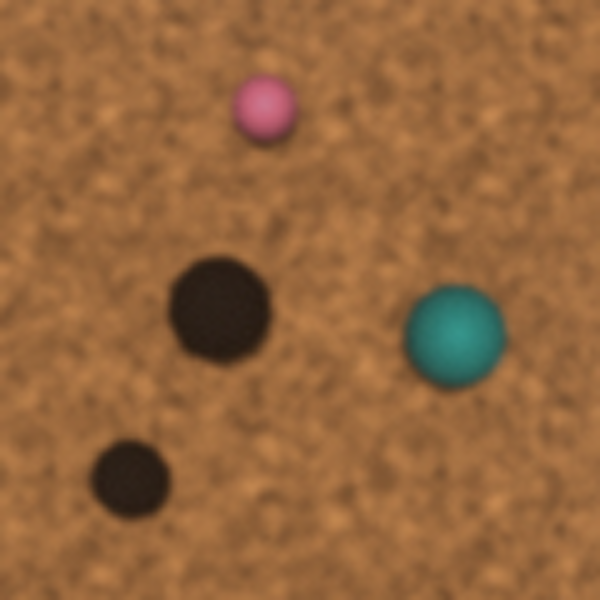

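View pics/scene0.png

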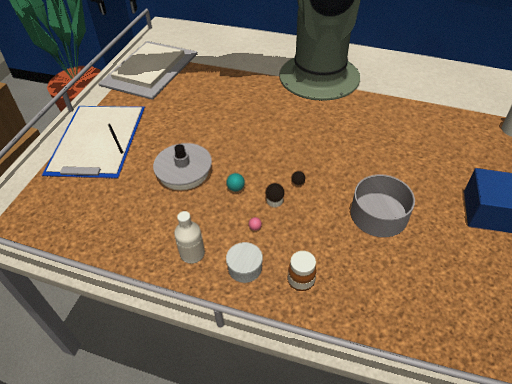

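Candidates in the top picture are: large black (264,222), small black (246,256), turquoise (311,227) and pink (273,182). I choose the large black one, which sits on the white ring at scene (274,194); the crop confirms it is the larger black ball. Now the precise fits.

```bash
cat >> h.py <<'E'
def best(n,k,near=None,rad=40):
    for d in bot.trace(n,k):
        if near is None or np.hypot(*(np.array(d["pixel"])-near))<rad: return d["mask"]
def cent(n,m,h):
    M=cv2.moments(m.astype(np.uint8),True); return atz(n,M["m10"]/M["m00"],M["m01"]/M["m00"],h)
def disc(n,m,h):  # ellipse fit of the outline, intersected with height h, circle fit
    c=max(cv2.findContours(m.astype(np.uint8),0,1)[0],key=len)[:,0].astype(float); c=cv2.convexHull(c.astype(np.float32))[:,0]
    return fit(atz(n,c[:,0],c[:,1],h))
def rimfit(P,lo,hi):
    Q=P[(P[:,2]>lo)&(P[:,2]<hi)]
    return fit(Q),len(Q),Q[:,2].mean()
E
python3 - <<'E'
from h import *
from scipy.optimize import least_squares
for n,bp in(("top",(262,222)),("scene",(274,194))):
    im,dep=bot.grab_frame(n)
    m=best(n,"ball",bp,12)
    g=im.max(2)<75; yy,xx=np.mgrid[:384,:512]; d=(g&(np.hypot(xx-bp[0],yy-bp[1])<18)) # dark pixels of the ball
    lab=cv2.connectedComponents(d.astype(np.uint8))[1]; l=np.bincount(lab[d]).argmax(); d=lab==l
    for nm,mm in(("net",m),("dark",d)):
        if mm is None: continue
        P=maskcloud(n,cv2.erode(mm.astype(np.uint8),np.ones((5,5)))>0,dep)
        f=least_squares(lambda c:np.linalg.norm(P-c,axis=1)-.024,[.577,.013,.033],loss="soft_l1",f_scale=.002)
        print(n,nm,"ball ray",np.round(cent(n,mm,.033),4),"sphere",np.round(f.x,4),mm.sum())
    m=best(n,"canister"); P=maskcloud(n,m,dep); print(n,"rim",rimfit(P,.066,.078))
    print("  disc outline",disc(n,m,.072) if n=="top" else "")
    mo=best(n,"outer_lid"); ms=best(n,"inner_stem"); 
    P=maskcloud(n,mo,dep); Q=P[(P[:,2]>.03)&(P[:,2]<.038)]; print(n,"plate mid",(np.percentile(Q,[1,99],axis=0).mean(0)), "outline",disc(n,mo,.034))
    P=maskcloud(n,ms,dep); Q=P[(P[:,2]>.083)]; print(n,"stem top",np.round(Q.mean(0),4),np.round(np.percentile(Q,[3,97],axis=0).mean(0),4),len(Q))
st()
E
```

```text
top net ball ray [0.5774 0.012  0.033 ] sphere [0.577  0.0124 0.0322] 342
top dark ball ray [0.5767 0.0113 0.033 ] sphere [0.5771 0.0124 0.0322] 319
top rim ((array([0.54650874, 0.27044256]), np.float64(0.06811371798759037)), 419, np.float64(0.0710770837901277))
  disc outline (array([0.5462136 , 0.26343018]), np.float64(0.07412049592783378))
top plate mid [ 0.54731262 -0.25335519  0.03384577] outline (array([ 0.54771262, -0.25343332]), np.float64(0.07741259334922024))
top stem top [ 0.5493 -0.252   0.0894] [ 0.5491 -0.2528  0.0885] 124
scene net ball ray [0.5808 0.01   0.033 ] sphere [0.5774 0.0095 0.0307] 268
scene dark ball ray [0.578  0.0102 0.033 ] sphere [0.5774 0.0095 0.0308] 272
scene rim ((array([0.5475764, 0.2701876]), np.float64(0.06798128343409308)), 331, np.float64(0.06963114737933386))
  disc outline 
scene plate mid [ 0.54952308 -0.25541909  0.03349866] outline (array([ 0.55054979, -0.253936  ]), np.float64(0.07715048936450801))
scene stem top [ 0.5524 -0.2523  0.0881] [ 0.5522 -0.2517  0.0875] 49
t 1.3 p [ 0.1941 -0.5941  0.2313] rot [3.106 1.571 0.28 ] F [ 0.1  0.3 -0.5] M [ 0.   -0.02 -0.  ] w 0.0853
```

{"fn": "servo_tool", "kwargs": {"targets": [{"y":-0.738,"z":-0.915,"wx":0.0503},{"y":-0.738,"z":-0.915,"wx":0.0503},{"y":-0.738,"z":-0.915,"wx":0.0503},{"y":-0.738,"z":-0.915,"wx":0.0503},{"y":-0.738,"z":-0.915,"wx":0.0503},{"y":-0.738,"z":-0.915,"wx":0.0503},{"y":-0.738,"z":-0.915,"wx":0.0503},{"y":-0.738,"z":-0.915,"wx":0.0503},{"y":-0.738,"z":-0.915,"wx":0.0503},{"y":-0.738,"z":-0.915,"wx":0.0503}], "grip": 1, "squeeze": 40}}

```text
$.targets[0]: bad value
```

```bash
cat >> h.py <<'E'
def go(*goals):
    s=st(); R=Ro.from_euler('xyz',s["tool_rot"]).as_matrix(); print("q",np.round(s["qpos"],2)); print(np.round(R,4).tolist())
    Rd=np.array([[0,0,-1],[0,-1,0],[-1,0,0]]); w=Ro.from_matrix(R.T@Rd).as_rotvec()/(2*np.pi); print("w",np.round(w,4))
    for g in goals: print(g,np.round(R.T@(np.array(g)-s["position"])/.4,4))
E
python3 -c "
from h import *
go((.577,.0115,.13),(.577,.0115,.01))"
```

```text
t 1.3 p [ 0.1941 -0.5941  0.2313] rot [3.106 1.571 0.28 ] F [ 0.1  0.3 -0.5] M [ 0.   -0.02 -0.  ] w 0.0853
q [ 1.18  0.52 -0.04  1.6   0.02  1.02 -0.11]
[[0.0, 0.3106, -0.9505], [0.0, -0.9505, -0.3106], [-1.0, 0.0, -0.0]]
w [ 0.0503 -0.      0.    ]
(0.577, 0.0115, 0.13) [ 0.2532 -1.1419 -1.3801]
(0.577, 0.0115, 0.01) [ 0.5532 -1.1419 -1.3801]
```

{"fn": "servo_tool", "kwargs": {"targets": [{"x":0,"y":-0.738,"z":-0.915,"wx":0.0503,"wy":0,"wz":0},{"x":0,"y":-0.738,"z":-0.915,"wx":0.0503,"wy":0,"wz":0},{"x":0,"y":-0.738,"z":-0.915,"wx":0.0503,"wy":0,"wz":0},{"x":0,"y":-0.738,"z":-0.915,"wx":0.0503,"wy":0,"wz":0},{"x":0,"y":-0.738,"z":-0.915,"wx":0.0503,"wy":0,"wz":0},{"x":0,"y":-0.738,"z":-0.915,"wx":0.0503,"wy":0,"wz":0},{"x":0,"y":-0.738,"z":-0.915,"wx":0.0503,"wy":0,"wz":0},{"x":0,"y":-0.738,"z":-0.915,"wx":0.0503,"wy":0,"wz":0},{"x":0,"y":-0.738,"z":-0.915,"wx":0.0503,"wy":0,"wz":0},{"x":0,"y":-0.738,"z":-0.915,"wx":0.0503,"wy":0,"wz":0}], "grip": 1, "squeeze": 40}}

```text
clock: 2.55
position: [0.4499, -0.2005, 0.2313]
tool_rot: [1.08, 1.57, -2.062]
force: [0.2, 0.4, -0.0]
grip_width: 0.0855
```

```bash
python3 -c "
from h import *
go((.577,.0115,.13),(.577,.0115,.01))"
```

```text
t 2.55 p [ 0.4499 -0.2005  0.2313] rot [ 1.08   1.57  -2.062] F [ 0.2  0.4 -0. ] M [ 0.03 -0.01  0.03] w 0.0855
q [ 0.39  0.31 -0.12  1.94  0.05  0.89 -1.32]
[[-0.0002, -0.0009, -1.0], [-0.0003, -1.0, 0.0009], [-1.0, 0.0003, 0.0002]]
w [-0.0001  0.     -0.0001]
(0.577, 0.0115, 0.13) [ 0.2531 -0.5304 -0.3173]
(0.577, 0.0115, 0.01) [ 0.5531 -0.5305 -0.3173]
```

{"fn": "servo_tool", "kwargs": {"targets": [{"x":0.2531,"y":-0.5304,"z":-0.3173,"wx":0,"wy":0,"wz":0},{"x":0.2531,"y":-0.5304,"z":-0.3173,"wx":0,"wy":0,"wz":0},{"x":0.2531,"y":-0.5304,"z":-0.3173,"wx":0,"wy":0,"wz":0},{"x":0.2531,"y":-0.5304,"z":-0.3173,"wx":0,"wy":0,"wz":0},{"x":0.2531,"y":-0.5304,"z":-0.3173,"wx":0,"wy":0,"wz":0},{"x":0.2531,"y":-0.5304,"z":-0.3173,"wx":0,"wy":0,"wz":0},{"x":0.2531,"y":-0.5304,"z":-0.3173,"wx":0,"wy":0,"wz":0}]}}

```text
clock: 3.42
position: [0.5767, 0.0091, 0.1305]
tool_rot: [1.6, 1.57, -1.545]
force: [-1.2, -0.8, -0.6]
grip_width: 0.0852
```

```bash
python3 -c "
from h import *
go((.577,.0115,.01))
im,d=bot.grab_frame('scene'); cv2.imwrite('pics/s1.png',cv2.resize(im[110:230,200:360],(800,600),interpolation=cv2.INTER_CUBIC)[...,::-1])
print(proj('scene',(.577,.0115,.033)))"
```

```text
t 3.425 p [0.5767 0.0091 0.1305] rot [ 1.6    1.57  -1.545] F [-1.2 -0.8 -0.6] M [-0.01  0.03  0.04] w 0.0852
q [-0.01  0.57 -0.15  1.81  0.12  0.76 -1.8 ]
[[0.0, -0.0034, -1.0], [-0.0013, -1.0, 0.0034], [-1.0, 0.0013, -0.0]]
w [-0.0005 -0.     -0.0002]
(0.577, 0.0115, 0.01) [ 0.3013 -0.0063 -0.0008]
[275.05245775 192.00632495]
```

View pics/s1.png

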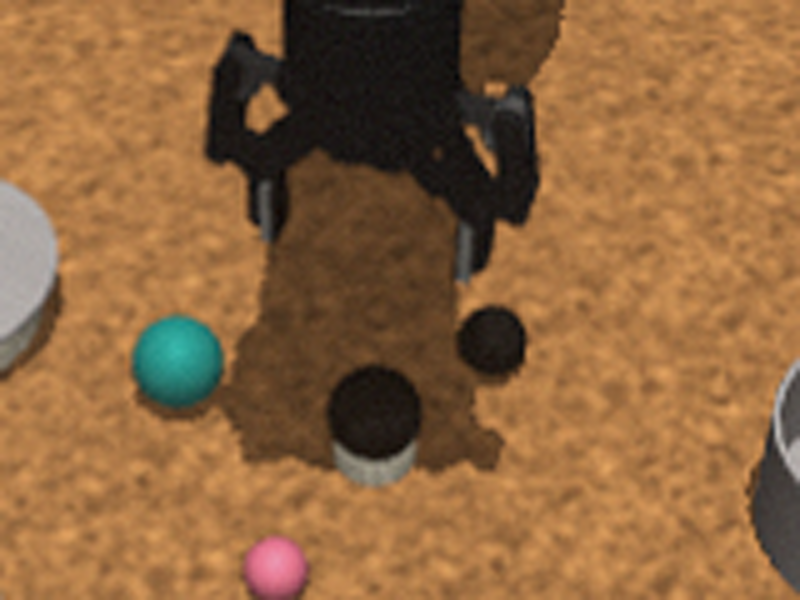

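The open gripper hangs over the large black ball on its ring (crop 375,410). The small black one (492,342) is clear of the fingers' path, so I descend and grip.

{"fn": "servo_tool", "kwargs": {"targets": [{"x":0.08,"y":-0.0063,"z":-0.0008,"wx":-0.0005,"wy":0,"wz":0},{"x":0.18,"y":-0.0063,"z":-0.0008,"wx":-0.0005,"wy":0,"wz":0},{"x":0.25,"y":-0.0063,"z":-0.0008,"wx":-0.0005,"wy":0,"wz":0},{"x":0.29,"y":-0.0063,"z":-0.0008,"wx":-0.0005,"wy":0,"wz":0},{"x":0.3013,"y":-0.0063,"z":-0.0008,"wx":-0.0005,"wy":0,"wz":0},{"x":0.3013,"y":-0.0063,"z":-0.0008,"wx":-0.0005,"wy":0,"wz":0},{"x":0.3013,"y":-0.0063,"z":-0.0008,"wx":-0.0005,"wy":0,"wz":0}]}}

```text
clock: 4.35
position: [0.5777, 0.0116, 0.0112]
tool_rot: [2.645, 1.569, -0.497]
force: [-0.0, 0.1, -0.9]
grip_width: 0.0851
```

{"fn": "servo_tool", "kwargs": {"targets": [{"x":0,"y":0,"z":0,"wx":0,"wy":0,"wz":0},{"x":0,"y":0,"z":0,"wx":0,"wy":0,"wz":0},{"x":0,"y":0,"z":0,"wx":0,"wy":0,"wz":0},{"x":0,"y":0,"z":0,"wx":0,"wy":0,"wz":0},{"x":0,"y":0,"z":0,"wx":0,"wy":0,"wz":0},{"x":0,"y":0,"z":0,"wx":0,"wy":0,"wz":0}], "grip": -1, "squeeze": 30}}

```text
clock: 5.1
position: [0.5781, 0.012, 0.0116]
tool_rot: [2.906, 1.568, -0.235]
force: [-0.4, 2.0, 5.0]
grip_width: 0.0466
```

```bash
python3 -c "
from h import *
go((.577,.0115,.15))"
```

```text
t 5.1 p [0.5781 0.012  0.0116] rot [ 2.906  1.568 -0.235] F [-0.4  2.   5. ] M [ 0.38  0.13 -0.04] w 0.0466
q [-0.04  0.76 -0.12  1.86  0.16  0.53 -1.84]
[[0.0026, -0.0002, -1.0], [-0.0006, -1.0, 0.0002], [-1.0, 0.0006, -0.0026]]
w [-0.     -0.0004 -0.0001]
(0.577, 0.0115, 0.15) [-0.346   0.0014  0.0018]
```

{"fn": "servo_tool", "kwargs": {"targets": [{"x":-0.05,"y":0,"z":0.0018,"wx":0,"wy":-0.0004,"wz":0},{"x":-0.15,"y":0,"z":0.0018,"wx":0,"wy":-0.0004,"wz":0},{"x":-0.25,"y":0,"z":0.0018,"wx":0,"wy":-0.0004,"wz":0},{"x":-0.34,"y":0,"z":0.0018,"wx":0,"wy":-0.0004,"wz":0},{"x":-0.34,"y":0,"z":0.0018,"wx":0,"wy":-0.0004,"wz":0}]}}

```text
clock: 5.72
position: [0.5783, 0.0121, 0.1502]
tool_rot: [3.065, 1.566, -0.077]
force: [-0.1, 0.2, -1.8]
grip_width: 0.0464
```

```bash
python3 -c "
from h import *
go((.547,.270,.15),(.547,.27,.04),(.547,.27,.0086))
im,d=bot.grab_frame('scene'); cv2.imwrite('pics/s2.png',cv2.resize(im[80:230,200:400],(800,600),interpolation=cv2.INTER_CUBIC)[...,::-1])"
```

```text
t 5.725 p [0.5783 0.0121 0.1502] rot [ 3.065  1.566 -0.077] F [-0.1  0.2 -1.8] M [ 0.04  0.01 -0.03] w 0.0464
q [-0.01  0.55 -0.16  1.8   0.11  0.8  -1.8 ]
[[0.0044, -0.0004, -1.0], [-0.0003, -1.0, 0.0004], [-1.0, 0.0003, -0.0044]]
w [-0.0001 -0.0007 -0.0001]
(0.547, 0.27, 0.15) [-1.000e-04 -6.447e-01  7.850e-02]
(0.547, 0.27, 0.04) [ 0.2749 -0.6448  0.0797]
(0.547, 0.27, 0.0086) [ 0.3534 -0.6448  0.08  ]
```

View pics/s2.png

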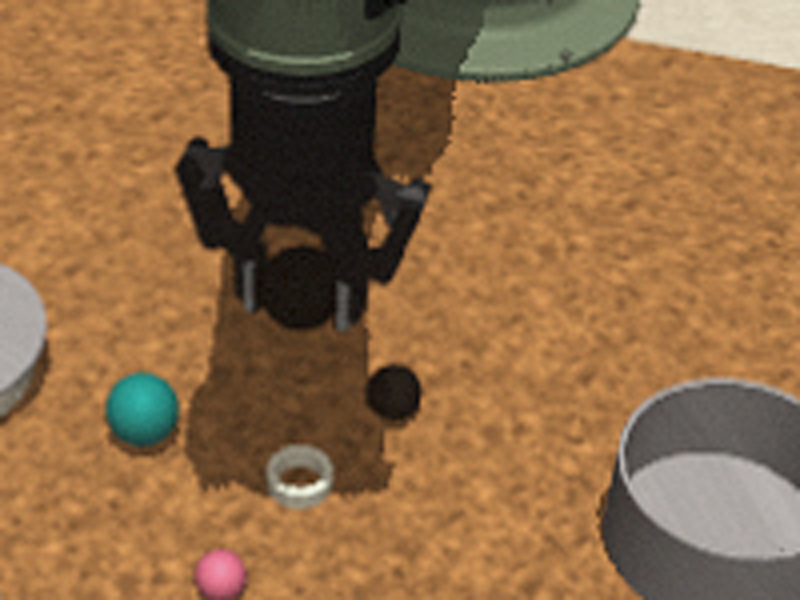

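The ball is in the pads (crop 300,285) and the ring is empty (300,475). Next I go over the canister.

{"fn": "servo_tool", "kwargs": {"targets": [{"x":0,"y":-0.12,"z":0.0785,"wx":0,"wy":-0.0007,"wz":0},{"x":0,"y":-0.26,"z":0.0785,"wx":0,"wy":-0.0007,"wz":0},{"x":0,"y":-0.4,"z":0.0785,"wx":0,"wy":-0.0007,"wz":0},{"x":0,"y":-0.53,"z":0.0785,"wx":0,"wy":-0.0007,"wz":0},{"x":0,"y":-0.62,"z":0.0785,"wx":0,"wy":-0.0007,"wz":0},{"x":0,"y":-0.6447,"z":0.0785,"wx":0,"wy":-0.0007,"wz":0},{"x":0,"y":-0.6447,"z":0.0785,"wx":0,"wy":-0.0007,"wz":0},{"x":0,"y":-0.6447,"z":0.0785,"wx":0,"wy":-0.0007,"wz":0}]}}

```text
clock: 6.78
position: [0.5463, 0.2683, 0.1479]
tool_rot: [0.498, 1.568, -2.646]
force: [-1.0, -0.4, -0.5]
grip_width: 0.0464
```

```bash
python3 -c "
from h import *
go((.547,.270,.15),(.547,.27,.02),(.547,.27,.0086))"
```

```text
t 6.775 p [0.5463 0.2683 0.1479] rot [ 0.498  1.568 -2.646] F [-1.  -0.4 -0.5] M [ 0.06 -0.02  0.02] w 0.0464
q [-0.44  0.6  -0.17  1.71  0.12  0.85 -2.23]
[[-0.0029, -0.002, -1.0], [-0.0016, -1.0, 0.002], [-1.0, 0.0016, 0.0029]]
w [-0.0003  0.0005 -0.0002]
(0.547, 0.27, 0.15) [-0.0053 -0.0043 -0.0018]
(0.547, 0.27, 0.02) [ 0.3197 -0.0048 -0.0027]
(0.547, 0.27, 0.0086) [ 0.3482 -0.0049 -0.0028]
```

{"fn": "servo_tool", "kwargs": {"targets": [{"x":0.06,"y":-0.0043,"z":-0.0018,"wx":0,"wy":0,"wz":0},{"x":0.14,"y":-0.0043,"z":-0.002,"wx":0,"wy":0,"wz":0},{"x":0.22,"y":-0.0045,"z":-0.002,"wx":0,"wy":0,"wz":0},{"x":0.28,"y":-0.0045,"z":-0.0025,"wx":0,"wy":0,"wz":0},{"x":0.31,"y":-0.0048,"z":-0.0027,"wx":0,"wy":0,"wz":0},{"x":0.325,"y":-0.0048,"z":-0.0027,"wx":0,"wy":0,"wz":0},{"x":0.33,"y":-0.0048,"z":-0.0027,"wx":0,"wy":0,"wz":0},{"x":0.33,"y":-0.0048,"z":-0.0027,"wx":0,"wy":0,"wz":0}]}}

```text
clock: 7.78
position: [0.5473, 0.2701, 0.0164]
tool_rot: [0.507, 1.568, -2.636]
force: [-0.2, -0.2, -0.7]
grip_width: 0.0464
```

```bash
python3 -c "
from h import *
go((.547,.270,.0086))"
```

```text
t 7.775 p [0.5473 0.2701 0.0164] rot [ 0.507  1.568 -2.636] F [-0.2 -0.2 -0.7] M [ 0.04 -0.03  0.  ] w 0.0464
q [-0.46  0.79 -0.14  1.76  0.17  0.61 -2.27]
[[-0.0022, -0.002, -1.0], [-0.0012, -1.0, 0.002], [-1.0, 0.0012, 0.0022]]
w [-0.0003  0.0003 -0.0002]
(0.547, 0.27, 0.0086) [0.0196 0.0001 0.0007]
```

{"fn": "servo_tool", "kwargs": {"targets": [{"x":0.006,"y":0,"z":0,"wx":0,"wy":0,"wz":0},{"x":0.012,"y":0,"z":0,"wx":0,"wy":0,"wz":0},{"x":0.016,"y":0,"z":0,"wx":0,"wy":0,"wz":0},{"x":0.018,"y":0,"z":0,"wx":0,"wy":0,"wz":0},{"x":0.018,"y":0,"z":0,"wx":0,"wy":0,"wz":0}]}}

```text
clock: 8.4
position: [0.5474, 0.2701, 0.0095]
tool_rot: [0.546, 1.569, -2.598]
force: [-1.0, -1.2, 4.3]
grip_width: 0.0459
```

{"fn": "servo_tool", "kwargs": {"targets": [{"x":0,"y":0,"z":0,"wx":0,"wy":0,"wz":0},{"x":0,"y":0,"z":0,"wx":0,"wy":0,"wz":0},{"x":0,"y":0,"z":0,"wx":0,"wy":0,"wz":0},{"x":0,"y":0,"z":0,"wx":0,"wy":0,"wz":0},{"x":0,"y":0,"z":0,"wx":0,"wy":0,"wz":0}], "grip": 0.5}}

```text
clock: 9.02
position: [0.5475, 0.2715, 0.0097]
tool_rot: [-0.466, 1.569, 2.674]
force: [-0.9, 6.9, 0.9]
grip_width: 0.0641
```

{"fn": "servo_tool", "kwargs": {"targets": [{"x":-0.03,"y":0,"z":0,"wx":0,"wy":0,"wz":0},{"x":-0.1,"y":0,"z":0,"wx":0,"wy":0,"wz":0},{"x":-0.2,"y":0,"z":0,"wx":0,"wy":0,"wz":0},{"x":-0.34,"y":0,"z":0,"wx":0,"wy":0,"wz":0},{"x":-0.45,"y":0,"z":0,"wx":0,"wy":0,"wz":0},{"x":-0.45,"y":0,"z":0,"wx":0,"wy":0,"wz":0}]}}

```text
clock: 9.78
position: [0.5491, 0.2719, 0.1937]
tool_rot: [-2.453, 1.566, 0.687]
force: [0.0, -0.1, -1.1]
grip_width: 0.0641
```

```bash
python3 -c "
from h import *
go((.547,-.1,.19),(.549,-.2525,.19))"
```

```text
t 9.775 p [0.5491 0.2719 0.1937] rot [-2.453  1.566  0.687] F [ 0.  -0.1 -1.1] M [-0.    0.08  0.02] w 0.0641
q [-0.44  0.54 -0.17  1.67  0.11  0.93 -2.22]
[[0.0041, -0.0015, -1.0], [0.0033, -1.0, 0.0015], [-1.0, -0.0034, -0.0041]]
w [-0.0002 -0.0006  0.0005]
(0.547, -0.1, 0.19) [0.0062 0.9299 0.004 ]
(0.549, -0.2525, 0.19) [ 0.005   1.3111 -0.0016]
```

{"fn": "servo_tool", "kwargs": {"targets": [{"x":0.005,"y":0.92,"z":0.003,"wx":0,"wy":-0.0006,"wz":0.0005},{"x":0.005,"y":0.92,"z":0.003,"wx":0,"wy":-0.0006,"wz":0.0005},{"x":0.005,"y":0.92,"z":0.003,"wx":0,"wy":-0.0006,"wz":0.0005},{"x":0.005,"y":0.92,"z":0.003,"wx":0,"wy":-0.0006,"wz":0.0005},{"x":0.005,"y":0.92,"z":0.003,"wx":0,"wy":-0.0006,"wz":0.0005},{"x":0.005,"y":0.92,"z":0.003,"wx":0,"wy":-0.0006,"wz":0.0005},{"x":0.005,"y":0.92,"z":0.003,"wx":0,"wy":-0.0006,"wz":0.0005},{"x":0.005,"y":0.92,"z":0.003,"wx":0,"wy":-0.0006,"wz":0.0005}], "grip": -0.1}}

```text
clock: 10.78
position: [0.5471, -0.0955, 0.1901]
tool_rot: [-1.043, 1.57, 2.097]
force: [0.2, 0.7, 0.5]
grip_width: 0.0385
```

```bash
python3 - <<'E'
from h import *
im,d=bot.grab_frame('top'); cv2.imwrite('pics/t2.png',cv2.resize(im[170:300,90:210],(552,598),interpolation=cv2.INTER_CUBIC)[...,::-1])
for x in bot.trace('top','ball'): 
    P=maskcloud('top',x["mask"],d); print(np.round(x["pixel"]),round(x["confidence"],2),np.round(np.median(P,0),3),np.round(P[:,2].max(),3))
for n in("top","scene"):
    if n=="scene": im,d=bot.grab_frame(n)
    ms=best(n,"inner_stem")
    if ms is None: print("none");continue
    P=maskcloud(n,ms,d); Q=P[P[:,2]>.083]; print(n,"stem",np.round(np.percentile(Q,[3,97],axis=0),4),np.round(Q.mean(0),4),len(Q))
    # dark pixels = stem; top disc via depth
go((.549,-.2525,.12),(.549,-.2525,.064))
E
```

```text
[151. 236.] 0.9 [0.547 0.264 0.047] 0.056
[246. 257.] 0.69 [0.499 0.051 0.031] 0.039
[273. 179.] 0.58 [ 0.672 -0.008  0.028] 0.033
none
scene stem [[ 0.5397 -0.262   0.0841]
 [ 0.5607 -0.2408  0.0909]] [ 0.5508 -0.2517  0.0882] 65
t 11.025 p [ 0.5475 -0.095   0.1905] rot [-2.027  1.57   1.115] F [-0.4  0.1 -0.7] M [-0.04 -0.01 -0.  ] w 0.0386
q [ 0.16  0.46 -0.13  1.82  0.08  0.86 -1.58]
[[0.0002, 0.0001, -1.0], [0.0004, -1.0, -0.0001], [-1.0, -0.0004, -0.0002]]
w [ 0.     -0.      0.0001]
(0.549, -0.2525, 0.12) [ 0.176   0.3939 -0.0038]
(0.549, -0.2525, 0.064) [ 0.316   0.394  -0.0037]
```

View pics/t2.png

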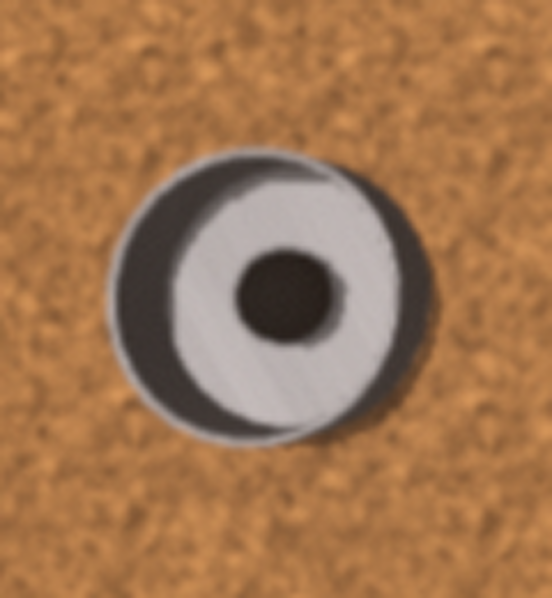

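The ball lies on the canister floor (crop 285,297). Next is the stem.

{"fn": "servo_tool", "kwargs": {"targets": [{"x":0.05,"y":0.13,"z":-0.005,"wx":0,"wy":0,"wz":0},{"x":0.1,"y":0.26,"z":-0.005,"wx":0,"wy":0,"wz":0},{"x":0.13,"y":0.36,"z":-0.005,"wx":0,"wy":0,"wz":0},{"x":0.15,"y":0.394,"z":-0.005,"wx":0,"wy":0,"wz":0},{"x":0.176,"y":0.394,"z":-0.005,"wx":0,"wy":0,"wz":0},{"x":0.176,"y":0.394,"z":-0.005,"wx":0,"wy":0,"wz":0},{"x":0.176,"y":0.394,"z":-0.005,"wx":0,"wy":0,"wz":0}]}}

```text
clock: 11.9
position: [0.55, -0.2512, 0.1204]
tool_rot: [-2.435, 1.57, 0.708]
force: [0.1, 0.2, 0.7]
grip_width: 0.0381
```

```bash
python3 -c "
from h import *
go((.5495,-.2525,.065))
im,d=bot.grab_frame('scene'); cv2.imwrite('pics/s3.png',cv2.resize(im[90:210,120:280],(800,600),interpolation=cv2.INTER_CUBIC)[...,::-1])"
```

```text
t 11.9 p [ 0.55   -0.2512  0.1204] rot [-2.435  1.57   0.708] F [0.1 0.2 0.7] M [ 0.03 -0.01  0.04] w 0.0381
q [ 0.4   0.62 -0.1   1.75  0.08  0.78 -1.31]
[[0.0007, 0.0019, -1.0], [0.0006, -1.0, -0.0019], [-1.0, -0.0006, -0.0007]]
w [ 0.0003 -0.0001  0.0001]
(0.5495, -0.2525, 0.065) [0.1385 0.0033 0.0015]
```

View pics/s3.png

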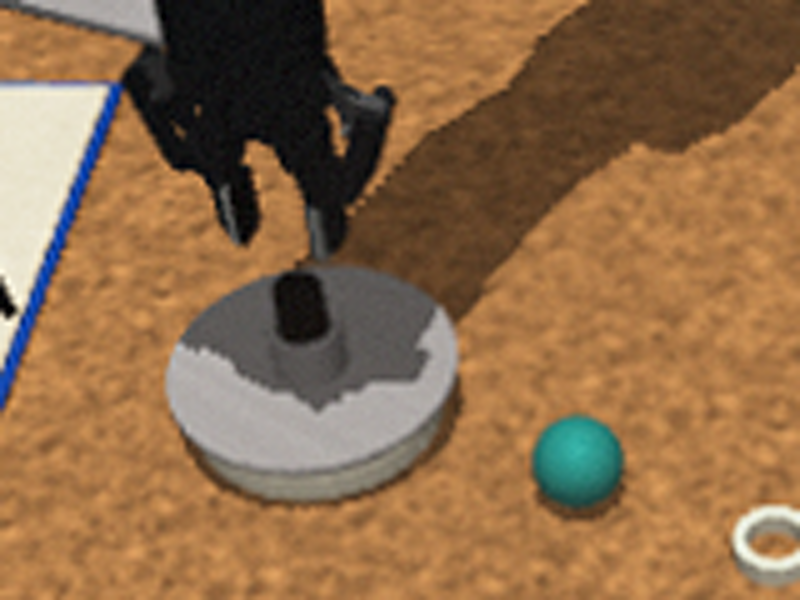

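The fingers (crop 240,235 and 325,245) straddle above the stem top (300,280), so I descend.

{"fn": "servo_tool", "kwargs": {"targets": [{"x":0.04,"y":0.0033,"z":0.0015,"wx":0,"wy":0,"wz":0},{"x":0.08,"y":0.0033,"z":0.0015,"wx":0,"wy":0,"wz":0},{"x":0.11,"y":0.0033,"z":0.0015,"wx":0,"wy":0,"wz":0},{"x":0.13,"y":0.0033,"z":0.0015,"wx":0,"wy":0,"wz":0},{"x":0.1385,"y":0.0033,"z":0.0015,"wx":0,"wy":0,"wz":0},{"x":0.1385,"y":0.0033,"z":0.0015,"wx":0,"wy":0,"wz":0},{"x":0.1385,"y":0.0033,"z":0.0015,"wx":0,"wy":0,"wz":0}]}}

```text
clock: 12.82
position: [0.5497, -0.2529, 0.0655]
tool_rot: [-3.025, 1.569, 0.118]
force: [-1.1, -0.7, -0.3]
grip_width: 0.0386
```

{"fn": "servo_tool", "kwargs": {"targets": [{"x":0,"y":0,"z":0,"wx":0,"wy":0,"wz":0},{"x":0,"y":0,"z":0,"wx":0,"wy":0,"wz":0},{"x":0,"y":0,"z":0,"wx":0,"wy":0,"wz":0},{"x":0,"y":0,"z":0,"wx":0,"wy":0,"wz":0},{"x":0,"y":0,"z":0,"wx":0,"wy":0,"wz":0}], "grip": -1, "squeeze": 70}}

```text
clock: 13.45
position: [0.5499, -0.253, 0.0661]
tool_rot: [3.129, 1.569, -0.011]
force: [-1.0, 1.0, 7.9]
grip_width: 0.0238
```

```bash
python3 -c "
from h import *
go((.5495,-.2525,.165))"
```

```text
t 13.45 p [ 0.5499 -0.253   0.0661] rot [ 3.129  1.569 -0.011] F [-1.   1.   7.9] M [0.29 0.4  0.01] w 0.0238
q [ 0.4   0.7  -0.1   1.77  0.1   0.67 -1.32]
[[0.002, 0.0015, -1.0], [-0.0, -1.0, -0.0015], [-1.0, 0.0, -0.002]]
w [ 0.0002 -0.0003 -0.    ]
(0.5495, -0.2525, 0.165) [-0.2473 -0.0012  0.0004]
```

{"fn": "servo_tool", "kwargs": {"targets": [{"x":-0.01,"y":0,"z":0,"wx":0,"wy":0,"wz":0},{"x":-0.03,"y":0,"z":0,"wx":0,"wy":0,"wz":0},{"x":-0.07,"y":0,"z":0,"wx":0,"wy":0,"wz":0},{"x":-0.12,"y":0,"z":0,"wx":0,"wy":0,"wz":0},{"x":-0.17,"y":0,"z":0,"wx":0,"wy":0,"wz":0},{"x":-0.22,"y":0,"z":0,"wx":0,"wy":0,"wz":0},{"x":-0.245,"y":0,"z":0,"wx":0,"wy":0,"wz":0},{"x":-0.245,"y":0,"z":0,"wx":0,"wy":0,"wz":0},{"x":-0.245,"y":0,"z":0,"wx":0,"wy":0,"wz":0}]}}

```text
clock: 14.58
position: [0.5493, -0.2528, 0.1635]
tool_rot: [-2.852, 1.57, 0.291]
force: [0.6, 0.5, -3.5]
grip_width: 0.0239
```

```bash
python3 -c "
from h import *
go((.547,.270,.165))
im,d=bot.grab_frame('scene'); cv2.imwrite('pics/s4.png',cv2.resize(im[60:180,110:270],(800,600),interpolation=cv2.INTER_CUBIC)[...,::-1])"
```

```text
t 14.575 p [ 0.5493 -0.2528  0.1635] rot [-2.852  1.57   0.291] F [ 0.6  0.5 -3.5] M [0.01 0.02 0.01] w 0.0239
q [ 0.41  0.57 -0.11  1.72  0.08  0.86 -1.3 ]
[[0.0011, 0.0015, -1.0], [0.0003, -1.0, -0.0015], [-1.0, -0.0003, -0.0011]]
w [ 0.0002 -0.0002  0.0001]
(0.547, 0.27, 0.165) [-0.0034 -1.307   0.0038]
```

View pics/s4.png

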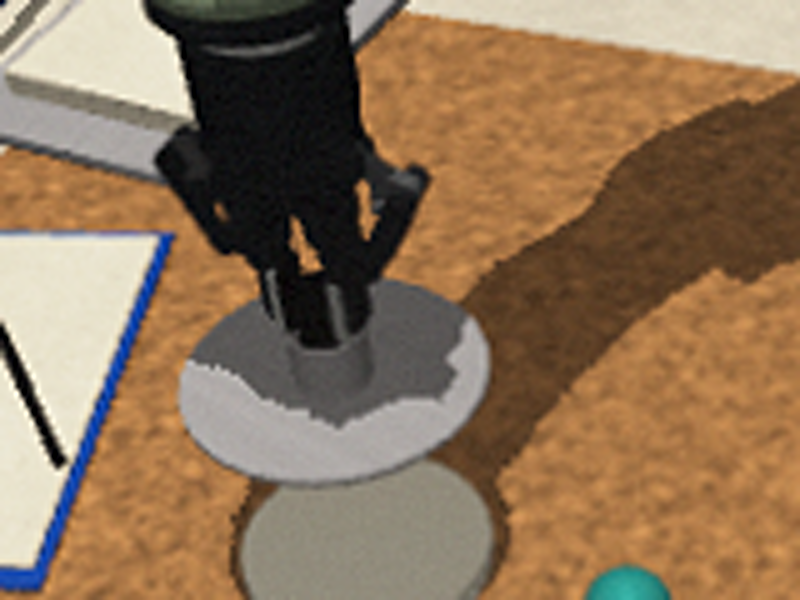

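Both lids hang level from the stem (plate centre at crop 335,385) and the stand is bare, so I carry them over.

{"fn": "servo_tool", "kwargs": {"targets": [{"x":-0.004,"y":-0.04,"z":0.002,"wx":0,"wy":0,"wz":0},{"x":-0.004,"y":-0.12,"z":0.002,"wx":0,"wy":0,"wz":0},{"x":-0.004,"y":-0.22,"z":0.002,"wx":0,"wy":0,"wz":0},{"x":-0.004,"y":-0.32,"z":0.002,"wx":0,"wy":0,"wz":0},{"x":-0.004,"y":-0.42,"z":0.002,"wx":0,"wy":0,"wz":0},{"x":-0.004,"y":-0.52,"z":0.002,"wx":0,"wy":0,"wz":0},{"x":-0.004,"y":-0.62,"z":0.002,"wx":0,"wy":0,"wz":0},{"x":-0.004,"y":-0.72,"z":0.002,"wx":0,"wy":0,"wz":0},{"x":-0.004,"y":-0.81,"z":0.002,"wx":0,"wy":0,"wz":0},{"x":-0.004,"y":-0.88,"z":0.002,"wx":0,"wy":0,"wz":0},{"x":-0.004,"y":-0.92,"z":0.002,"wx":0,"wy":0,"wz":0},{"x":-0.004,"y":-0.93,"z":0.002,"wx":0,"wy":0,"wz":0}]}}

```text
clock: 16.12
position: [0.5476, 0.12, 0.1649]
tool_rot: [-2.476, 1.57, 0.668]
force: [0.3, -1.4, -2.6]
grip_width: 0.0237
```

```bash
python3 - <<'E'
from h import *
for n in("top","scene"):
    im,d=bot.grab_frame(n); m=best(n,"outer_lid")
    if m is None: print(n,"none"); continue
    h=.1635-.0655+.034; P=maskcloud(n,m,d); Q=P[abs(P[:,2]-h)<.004]
    # plate: fit plane + centre of extent
    A=np.c_[Q[:,:2],np.ones(len(Q))]; pl=np.linalg.lstsq(A,Q[:,2],rcond=None)[0]
    print(n,"plate z",np.median(Q[:,2]),"slope",np.round(pl[:2],3),"mid",np.round(np.percentile(Q,[.5,99.5],axis=0).mean(0),4),"outline",disc(n,m,h),m.sum())
    P=maskcloud(n,best(n,"canister"),d); print(n,"rim",rimfit(P,.066,.078))
go((.547,.270,.165))
E
```

```text
top plate z 0.13274526420135954 slope [ 0.001 -0.002] mid [0.5518 0.0785 0.1325] outline (array([0.54855149, 0.11129965]), np.float64(0.071045931351693)) 1329Traceback (most recent call last):
  File "<stdin>", line 9, in <module>
  File "h.py", line 18, in maskcloud
    v,u=np.nonzero(m&(dep>0)); return cloud(n,u,v,dep[v,u])
                   ~^^~~~~~~
TypeError: unsupported operand type(s) for &: 'NoneType' and 'bool'
```

```bash
python3 -c "
from h import *
go((.5465,.270,.165))"
```

```text
t 16.275 p [0.5479 0.1183 0.165 ] rot [ 2.983  1.57  -0.158] F [ 0.7 -0.1 -3.5] M [-0.02 -0.03  0.01] w 0.0239
q [-0.21  0.5  -0.15  1.83  0.1   0.81 -1.98]
[[0.0008, 0.0007, -1.0], [-0.0001, -1.0, -0.0007], [-1.0, 0.0001, -0.0008]]
w [ 0.0001 -0.0001 -0.    ]
(0.5465, 0.27, 0.165) [ 1.000e-04 -3.794e-01  3.300e-03]
```

{"fn": "servo_tool", "kwargs": {"targets": [{"x":0,"y":-0.04,"z":0.0033,"wx":0,"wy":0,"wz":0},{"x":0,"y":-0.12,"z":0.0033,"wx":0,"wy":0,"wz":0},{"x":0,"y":-0.2,"z":0.0033,"wx":0,"wy":0,"wz":0},{"x":0,"y":-0.28,"z":0.0033,"wx":0,"wy":0,"wz":0},{"x":0,"y":-0.34,"z":0.0033,"wx":0,"wy":0,"wz":0},{"x":0,"y":-0.37,"z":0.0033,"wx":0,"wy":0,"wz":0},{"x":0,"y":-0.3794,"z":0.0033,"wx":0,"wy":0,"wz":0},{"x":0,"y":-0.3794,"z":0.0033,"wx":0,"wy":0,"wz":0},{"x":0,"y":-0.3794,"z":0.0033,"wx":0,"wy":0,"wz":0},{"x":0,"y":-0.3794,"z":0.0033,"wx":0,"wy":0,"wz":0}]}}

```text
clock: 17.52
position: [0.5467, 0.2693, 0.1651]
tool_rot: [2.812, 1.57, -0.33]
force: [0.6, 0.5, -3.4]
grip_width: 0.0241
```

```bash
python3 -c "
from h import *
go((.5465,.270,.127),(.5465,.270,.114))"
```

```text
t 17.525 p [0.5467 0.2693 0.1651] rot [ 2.812  1.57  -0.33 ] F [ 0.6  0.5 -3.4] M [-0.02 -0.06 -0.04] w 0.0241
q [-0.45  0.57 -0.15  1.7   0.11  0.88 -2.22]
[[0.0009, -0.0002, -1.0], [-0.0003, -1.0, 0.0002], [-1.0, 0.0003, -0.0009]]
w [-0.     -0.0001 -0.    ]
(0.5465, 0.27, 0.127) [ 0.0952 -0.0017  0.0005]
(0.5465, 0.27, 0.114) [ 0.1277 -0.0017  0.0005]
```

Lower to just above insertion, then gently to about 4 mm short of seat.

{"fn": "servo_tool", "kwargs": {"targets": [{"x":0.03,"y":-0.0017,"z":0.0005,"wx":0,"wy":0,"wz":0},{"x":0.06,"y":-0.0017,"z":0.0005,"wx":0,"wy":0,"wz":0},{"x":0.08,"y":-0.0017,"z":0.0005,"wx":0,"wy":0,"wz":0},{"x":0.09,"y":-0.0017,"z":0.0005,"wx":0,"wy":0,"wz":0},{"x":0.098,"y":-0.0017,"z":0.0005,"wx":0,"wy":0,"wz":0},{"x":0.103,"y":-0.0017,"z":0.0005,"wx":0,"wy":0,"wz":0},{"x":0.107,"y":-0.0017,"z":0.0005,"wx":0,"wy":0,"wz":0},{"x":0.107,"y":-0.0017,"z":0.0005,"wx":0,"wy":0,"wz":0}]}}

```text
clock: 18.52
position: [0.5465, 0.2701, 0.1223]
tool_rot: [2.895, 1.57, -0.247]
force: [-0.5, 0.1, -3.1]
grip_width: 0.0237
```

```bash
python3 -c "
from h import *
go((.5465,.270,.114))"
```

```text
t 18.525 p [0.5465 0.2701 0.1223] rot [ 2.895  1.57  -0.247] F [-0.5  0.1 -3.1] M [ 0.01 -0.01 -0.07] w 0.0237
q [-0.46  0.63 -0.15  1.73  0.12  0.79 -2.23]
[[0.0009, -0.0002, -1.0], [-0.0002, -1.0, 0.0002], [-1.0, 0.0002, -0.0009]]
w [-0.     -0.0001 -0.    ]
(0.5465, 0.27, 0.114) [0.0208 0.0001 0.    ]
```

{"fn": "servo_tool", "kwargs": {"targets": [{"x":0.003,"y":0,"z":0,"wx":0,"wy":0,"wz":0},{"x":0.006,"y":0,"z":0,"wx":0,"wy":0,"wz":0},{"x":0.009,"y":0,"z":0,"wx":0,"wy":0,"wz":0},{"x":0.012,"y":0,"z":0,"wx":0,"wy":0,"wz":0},{"x":0.015,"y":0,"z":0,"wx":0,"wy":0,"wz":0},{"x":0.015,"y":0,"z":0,"wx":0,"wy":0,"wz":0},{"x":0.015,"y":0,"z":0,"wx":0,"wy":0,"wz":0}]}}

```text
clock: 19.4
position: [0.5465, 0.2701, 0.1163]
tool_rot: [3.013, 1.57, -0.129]
force: [0.4, 1.8, -4.0]
grip_width: 0.0237
```

{"fn": "servo_tool", "kwargs": {"targets": [{"x":0.002,"y":0,"z":0,"wx":0,"wy":0,"wz":0},{"x":0.004,"y":0,"z":0,"wx":0,"wy":0,"wz":0},{"x":0.005,"y":0,"z":0,"wx":0,"wy":0,"wz":0},{"x":0.006,"y":0,"z":0,"wx":0,"wy":0,"wz":0},{"x":0.006,"y":0,"z":0,"wx":0,"wy":0,"wz":0}]}}

```text
clock: 20.02
position: [0.5466, 0.2701, 0.1141]
tool_rot: [3.097, 1.57, -0.045]
force: [0.1, 1.3, 2.2]
grip_width: 0.0236
```

```bash
python3 -c "
from h import *
st()"
```

```text
t 20.025 p [0.5466 0.2701 0.1141] rot [ 3.097  1.57  -0.045] F [0.1 1.3 2.2] M [ 0.18  0.04 -0.02] w 0.0236
```

{"fn": "servo_tool", "kwargs": {"targets": [{"x":0.001,"y":0,"z":0,"wx":0,"wy":0,"wz":0},{"x":0.001,"y":0,"z":0,"wx":0,"wy":0,"wz":0},{"x":0.001,"y":0,"z":0,"wx":0,"wy":0,"wz":0}]}}

```text
clock: 20.4
position: [0.5466, 0.2701, 0.114]
tool_rot: [3.106, 1.57, -0.036]
force: [-1.7, -0.1, 6.7]
grip_width: 0.0241
```

```bash
python3 - <<'E'
from h import *
st(); n='scene'; im,d=bot.grab_frame(n); m=best(n,"outer_lid"); P=maskcloud(n,m,d); Q=P[abs(P[:,2]-.082)<.004]
A=np.c_[Q[:,:2],np.ones(len(Q))]; print("z",np.median(Q[:,2]),np.linalg.lstsq(A,Q[:,2],rcond=None)[0],len(Q),np.percentile(Q,[.5,99.5],axis=0))
cv2.imwrite('pics/s5.png',cv2.resize(im[110:260,300:500],(800,600),interpolation=cv2.INTER_CUBIC)[...,::-1])
E
```

```text
t 20.4 p [0.5466 0.2701 0.114 ] rot [ 3.106  1.57  -0.036] F [-1.7 -0.1  6.7] M [-0.01  0.42 -0.02] w 0.0241
z 0.0810071715429457 [0.01068736 0.00129878 0.07470234] 1984 [[0.48136218 0.19331596 0.07813774]
 [0.61986747 0.34230904 0.08510247]]
```

View pics/s5.png

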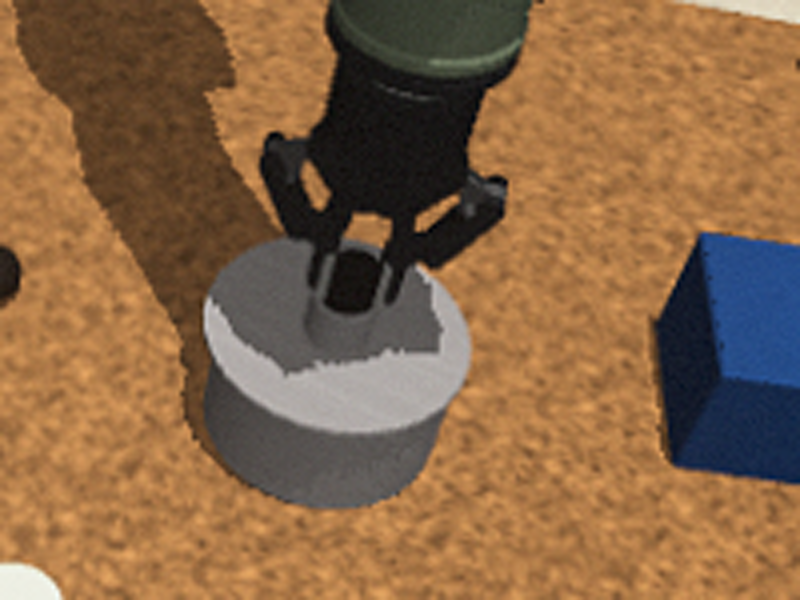

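Plate top is at 0.081 m (expected 0.082) and there is steady support force, so the lid is seated; the picture shows it flush on the canister (crop 335,335). Release and go down to the collar.

{"fn": "servo_tool", "kwargs": {"targets": [{"x":0,"y":0,"z":0,"wx":0,"wy":0,"wz":0},{"x":0,"y":0,"z":0,"wx":0,"wy":0,"wz":0},{"x":0,"y":0,"z":0,"wx":0,"wy":0,"wz":0},{"x":0,"y":0,"z":0,"wx":0,"wy":0,"wz":0},{"x":0,"y":0,"z":0,"wx":0,"wy":0,"wz":0},{"x":0,"y":0,"z":0,"wx":0,"wy":0,"wz":0}], "grip": 0.45}}

```text
clock: 21.25
position: [0.5466, 0.2701, 0.1141]
tool_rot: [3.126, 1.57, -0.015]
force: [0.0, 0.0, 0.0]
grip_width: 0.0619
```

```bash
python3 -c "
from h import *
go((.5465,.270,.083))"
```

```text
t 21.25 p [0.5466 0.2701 0.1141] rot [ 3.126  1.57  -0.015] F [0. 0. 0.] M [ 0.   -0.01 -0.01] w 0.0619
q [-0.46  0.64 -0.15  1.73  0.12  0.78 -2.23]
[[0.0012, -0.0003, -1.0], [-0.0, -1.0, 0.0003], [-1.0, 0.0, -0.0012]]
w [-0.     -0.0002 -0.    ]
(0.5465, 0.27, 0.083) [0.0776 0.0003 0.0003]
```

{"fn": "servo_tool", "kwargs": {"targets": [{"x":0.015,"y":0,"z":0,"wx":0,"wy":0,"wz":0},{"x":0.035,"y":0,"z":0,"wx":0,"wy":0,"wz":0},{"x":0.055,"y":0,"z":0,"wx":0,"wy":0,"wz":0},{"x":0.07,"y":0,"z":0,"wx":0,"wy":0,"wz":0},{"x":0.0776,"y":0,"z":0,"wx":0,"wy":0,"wz":0},{"x":0.0776,"y":0,"z":0,"wx":0,"wy":0,"wz":0},{"x":0.0776,"y":0,"z":0,"wx":0,"wy":0,"wz":0}]}}

```text
clock: 22.12
position: [0.5468, 0.2702, 0.0832]
tool_rot: [-3.049, 1.569, 0.092]
force: [0.0, 0.4, 0.5]
grip_width: 0.0622
```

{"fn": "servo_tool", "kwargs": {"targets": [{"x":0,"y":0,"z":0,"wx":0,"wy":0,"wz":0},{"x":0,"y":0,"z":0,"wx":0,"wy":0,"wz":0},{"x":0,"y":0,"z":0,"wx":0,"wy":0,"wz":0},{"x":0,"y":0,"z":0,"wx":0,"wy":0,"wz":0},{"x":0,"y":0,"z":0,"wx":0,"wy":0,"wz":0},{"x":0,"y":0,"z":0,"wx":0,"wy":0,"wz":0}], "grip": -1, "squeeze": 50}}

```text
clock: 22.88
position: [0.5469, 0.2703, 0.0837]
tool_rot: [-2.98, 1.569, 0.161]
force: [-1.8, -0.3, 5.7]
grip_width: 0.0383
```

```bash
python3 -c "
from h import *
go((.5465,.270,.1))"
```

```text
t 22.875 p [0.5469 0.2703 0.0837] rot [-2.98   1.569  0.161] F [-1.8 -0.3  5.7] M [-0.28  0.42 -0.05] w 0.0383
q [-0.46  0.68 -0.14  1.75  0.13  0.72 -2.24]
[[0.002, -0.0003, -1.0], [0.0003, -1.0, 0.0003], [-1.0, -0.0003, -0.002]]
w [-0.     -0.0003  0.0001]
(0.5465, 0.27, 0.1) [-0.0407  0.0007  0.0009]
```

{"fn": "servo_tool", "kwargs": {"targets": [{"x":-0.005,"y":0,"z":0,"wx":0,"wy":0,"wz":0},{"x":-0.01,"y":0,"z":0,"wx":0,"wy":0,"wz":0},{"x":-0.015,"y":0,"z":0,"wx":0,"wy":0,"wz":0},{"x":-0.02,"y":0,"z":0,"wx":0,"wy":0,"wz":0},{"x":-0.025,"y":0,"z":0,"wx":0,"wy":0,"wz":0},{"x":-0.025,"y":0,"z":0,"wx":0,"wy":0,"wz":0},{"x":-0.025,"y":0,"z":0,"wx":0,"wy":0,"wz":0}]}}

```text
clock: 23.75
position: [0.5469, 0.2702, 0.0937]
tool_rot: [-2.997, 1.569, 0.144]
force: [0.0, -0.6, -1.1]
grip_width: 0.0384
```

```bash
python3 -c "
from h import *
go((.5468,.2703,.178))
im,d=bot.grab_frame('scene'); cv2.imwrite('pics/s6.png',cv2.resize(im[110:260,300:500],(800,600),interpolation=cv2.INTER_CUBIC)[...,::-1])"
```

```text
t 23.75 p [0.5469 0.2702 0.0937] rot [-2.997  1.569  0.144] F [ 0.  -0.6 -1.1] M [0.02 0.03 0.01] w 0.0384
q [-0.46  0.67 -0.14  1.74  0.13  0.74 -2.24]
[[0.0019, -0.0004, -1.0], [0.0003, -1.0, 0.0004], [-1.0, -0.0003, -0.0019]]
w [-0.0001 -0.0003  0.    ]
(0.5468, 0.2703, 0.178) [-2.108e-01 -3.000e-04 -2.000e-04]
```

View pics/s6.png

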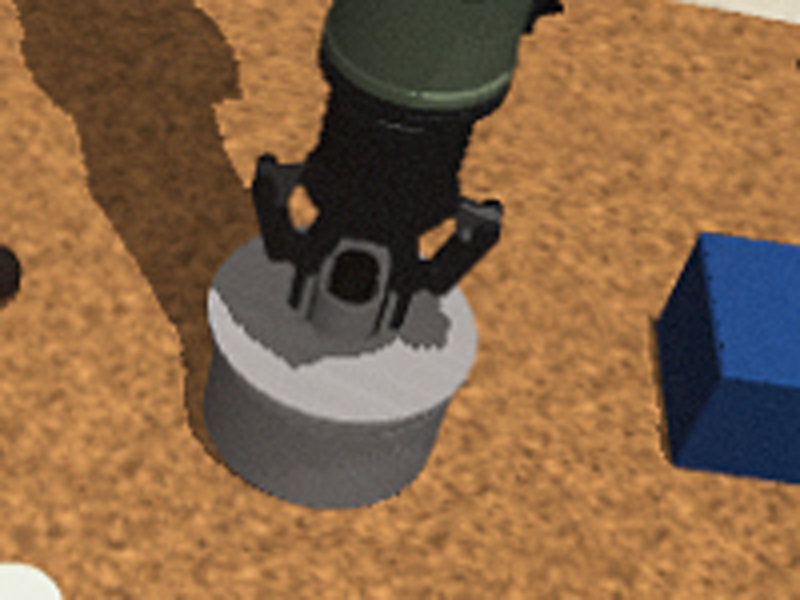

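The plate has risen and the stem is sinking into the collar (crop 355,275). The load of about 1.1–1.4 N is the outer lid alone, so I continue straight up.

{"fn": "servo_tool", "kwargs": {"targets": [{"x":-0.01,"y":0,"z":0,"wx":0,"wy":-0.0003,"wz":0},{"x":-0.025,"y":0,"z":0,"wx":0,"wy":-0.0003,"wz":0},{"x":-0.045,"y":0,"z":0,"wx":0,"wy":-0.0003,"wz":0},{"x":-0.065,"y":0,"z":0,"wx":0,"wy":-0.0003,"wz":0},{"x":-0.085,"y":0,"z":0,"wx":0,"wy":-0.0003,"wz":0},{"x":-0.105,"y":0,"z":0,"wx":0,"wy":-0.0003,"wz":0},{"x":-0.125,"y":0,"z":0,"wx":0,"wy":-0.0003,"wz":0},{"x":-0.15,"y":0,"z":0,"wx":0,"wy":-0.0003,"wz":0},{"x":-0.18,"y":0,"z":0,"wx":0,"wy":-0.0003,"wz":0},{"x":-0.2,"y":0,"z":0,"wx":0,"wy":-0.0003,"wz":0},{"x":-0.21,"y":0,"z":0,"wx":0,"wy":-0.0003,"wz":0},{"x":-0.21,"y":0,"z":0,"wx":0,"wy":-0.0003,"wz":0}]}}

```text
clock: 25.3
position: [0.5467, 0.2702, 0.1778]
tool_rot: [-2.146, 1.57, 0.995]
force: [0.2, -0.6, -0.3]
grip_width: 0.0377
```

{"fn": "servo_tool", "kwargs": {"targets": [{"x":0,"y":0,"z":0,"wx":0,"wy":0,"wz":0},{"x":0,"y":0,"z":0,"wx":0,"wy":0,"wz":0}]}}

```text
clock: 25.55
position: [0.5466, 0.2701, 0.1775]
tool_rot: [-0.573, 1.571, 2.568]
force: [-0.3, -0.4, -0.7]
grip_width: 0.038
```

```bash
python3 - <<'E'
from h import *
go((.5468,.2703,.178))
n='scene'; im,d=bot.grab_frame(n); m=best(n,"outer_lid",(380,190),60)
if m is not None:
    P=maskcloud(n,m,d); Q=P[abs(P[:,2]-.176)<.006]; A=np.c_[Q[:,:2],np.ones(len(Q))]; print("outer z",np.median(Q[:,2]),np.linalg.lstsq(A,Q[:,2],rcond=None)[0],len(Q))
yy,xx=np.mgrid[:384,:512]; P=cloud(n,xx.ravel(),yy.ravel(),d.ravel()); Q=P[(np.hypot(P[:,0]-.547,P[:,1]-.27)<.07)&(abs(P[:,2]-.078)<.005)]
A=np.c_[Q[:,:2]-[.547,.27],np.ones(len(Q))]; print("inner flange top",np.median(Q[:,2]),np.linalg.lstsq(A,Q[:,2],rcond=None)[0],len(Q))
cv2.imwrite('pics/s7.png',cv2.resize(im[80:260,280:520],(800,600),interpolation=cv2.INTER_CUBIC)[...,::-1])
E
```

```text
t 25.55 p [0.5466 0.2701 0.1775] rot [-0.573  1.571  2.568] F [-0.3 -0.4 -0.7] M [-0.01 -0.02 -0.02] w 0.038
q [-0.45  0.56 -0.15  1.69  0.1   0.9  -2.22]
[[-0.0002, -0.0004, -1.0], [0.0001, -1.0, 0.0004], [-1.0, -0.0001, 0.0002]]
w [-0.0001  0.      0.    ]
(0.5468, 0.2703, 0.178) [-0.0012 -0.0004 -0.0005]
outer z 0.17412837448610818 [-0.00852029 -0.00069794  0.17918883] 2088
inner flange top 0.07703289238814823 [0.00861683 0.00422882 0.07684839] 1466
```

View pics/s7.png

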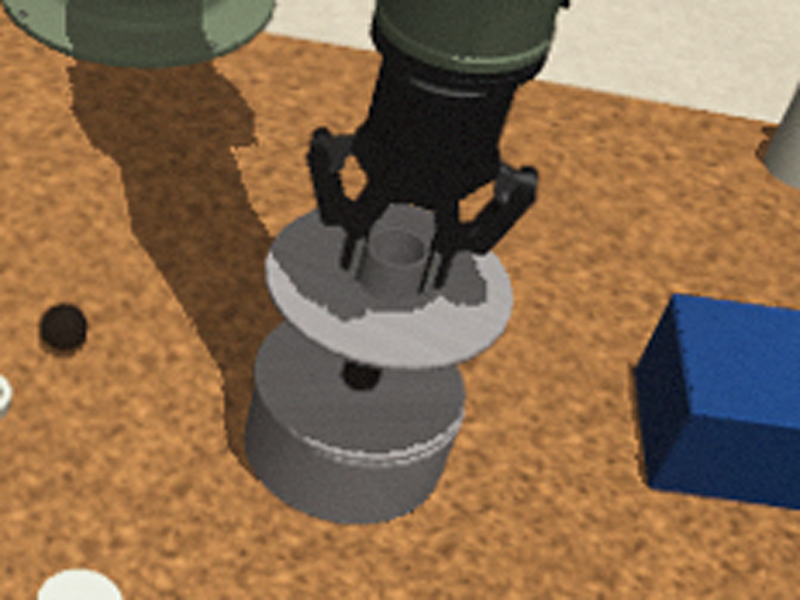

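The outer lid is held level (crop 390,285), its collar empty. The inner lid is flush on the canister with its stem free below (360,375).

```bash
python3 -c "
from h import *
print(bot.job_done()); st()"
```

```text
the job is handed in; nothing more can be done
None
the job is handed in; nothing more can be done
```

The job is done and handed in at about 25.6 s, with the outer lid still held level over the canister.

- **Ball:** I picked the larger black ball off its ring and lowered it until it touched the canister floor. A picture afterwards showed it lying inside.
- **Nested lids:** I carried both lids over by the stem and lowered them until the inner lid seated. Contact came at the predicted height, and the plate top measured 81 mm against 82 mm expected.
- **Outer lid:** I took it by the collar and lifted it about 94 mm straight up. The plate underside is at about 171 mm and the stem top at about 138 mm, so it is clear.
- **Inner lid:** Its flange top measured 77 mm against 78 mm expected, level within 0.5°, so it stayed seated.

**Checks that were off:** While I opened the fingers to release the ball, the wrist read a brief sideways force of 7 N. The ball stayed where it was placed. The gripper read 1.4 to 2.2 mm narrower than each object's true width. I did not re-measure the bottle, jar and tin at the end, but no move went near them.

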